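# Unbolt and open the sample case

### The job

The sliding cover of the wooden sample case is held by one of its two barrel bolts; the other has already been drawn. Find the bolt that is still shot, lift its handle clear of the notch, draw it fully back and let the handle down into the rear notch. Then slide the cover fully open by its pull, without disturbing the things around the case.

Things in the scene. Friction and masses are not known exactly. Their poses are not given: they have to be found in the camera images.
- case: Plywood case, 300 (x) by 340 (y) by 80 mm high, fixed to the bench; origin at its underside's centre, on the table; +x away from the robot, +y left, z up. Its front deck (x -150 to -30 mm, top at 80 mm) carries two bolts, axes along x at y = -95 and 50 mm. A sliding wooden cover, level with the deck, closes the rest; on it stand two steel staples, 37 mm high, at x -15 to -7 mm.
- bolt1_base: Fixed steel plate of one of two identical barrel bolts on the case's deck; either may stand at either place. Origin on the deck, under the bolt's axis, where the handle is when shot; axes as the case's. Axis along x, 24 mm up. A wall between front and rear notch: x -34 to -9, y 15 to 23 mm, 34 mm high. Saddles at x -76 to -58 and 8 to 24 mm, to y = 23 mm, 34 mm high.
- bolt1 (a joint): Travel of that bolt's rod, m: 0 = fully shot (through its staple on the cover, blocking it), 0.045 = fully drawn, towards -x of the case (the robot's side). Friction about 2 N. The handle drops into the rear notch only from about 0.038 on. The reading at the start tells whether this bolt is shot or drawn.
- bolt1_handle (a joint): Angle of that bolt's handle about the bolt's axis, rad: 0 = level, pointing to +y of the case, down in a notch; it lifts upwards to at most 1.5 (nearly upright). The wall between the notches stops the bolt from sliding until it is lifted above about 0.85 (1.1 is safely clear). The handle is loose: let go, it falls by its own weight.
- bolt1_knob (a point): Centre of the ball knob (18 mm across) at the end of that bolt's handle, a square 8 mm bar; 45 mm out from the bolt's axis. Handle down, it is 24 mm above the deck (104 mm above the table), with free space around it: it can be pinched from above, fingers closing along the case's x, and turns freely between the fingers.
- bolt2_base: Fixed steel plate of one of two identical barrel bolts on the case's deck; either may stand at either place. Origin on the deck, under the bolt's axis, where the handle is when shot; axes as the case's. Axis along x, 24 mm up. A wall between front and rear notch: x -34 to -9, y 15 to 23 mm, 34 mm high. Saddles at x -76 to -58 and 8 to 24 mm, to y = 23 mm, 34 mm high.
- bolt2 (a joint): Travel of that bolt's rod, m: 0 = fully shot (through its staple on the cover, blocking it), 0.045 = fully drawn, towards -x of the case (the robot's side). Friction about 2 N. The handle drops into the rear notch only from about 0.038 on. The reading at the start tells whether this bolt is shot or drawn.
- bolt2_handle (a joint): Angle of that bolt's handle about the bolt's axis, rad: 0 = level, pointing to +y of the case, down in a notch; it lifts upwards to at most 1.5 (nearly upright). The wall between the notches stops the bolt from sliding until it is lifted above about 0.85 (1.1 is safely clear). The handle is loose: let go, it falls by its own weight.
- bolt2_knob (a point): Centre of the ball knob (18 mm across) at the end of that bolt's handle, a square 8 mm bar; 45 mm out from the bolt's axis. Handle down, it is 24 mm above the deck (104 mm above the table), with free space around it: it can be pinched from above, fingers closing along the case's x, and turns freely between the fingers.
- cover (a joint): Travel of the sliding cover, m: 0 = shut, 0.15 = fully open at its stop. It slides level along +y of the case (to the left), friction about 3 N; open, it sticks out past the case's left side by about 135 mm. It stays where it is left.
- cover_grip (a point): Centre of the cover's black pull: a level bar 80 mm long along the case's x, 12 mm wide and 12 mm thick, standing on two legs, its centre 36 mm above the cover (116 mm above the table); shut, at x = 55, y = -60 mm of the case. It can be pinched from above with the fingers closing along the case's y.
- swab_jar: Bystander: squat glass jar, 64 mm across, 85 mm high, origin at the underside's centre, standing to the right of the case.
- solvent: Bystander: amber glass bottle, 52 mm across, 120 mm high, origin at the underside's centre, to the right of the case.
- loupe: Bystander: aluminium magnifying loupe, 42 mm across, 46 mm high, origin at the underside's centre, standing beyond the case.
- brush: Bystander: brush lying on the table to the left of the case, lower than the cover's path.

How it is judged (in metres and radians):
On the way, in this order (a step that is already met when the one before it is completed fails the run):
1. the shot bolt is drawn fully back with its handle down in the rear notch (value of joint bolt1 above 0.036 m and value of joint bolt1_handle below 0.3 rad), for 0.2 s.
2. the cover is slid fully open (value of joint cover above 0.135 m), for 0.2 s.
At the end, for the whole second after the job is handed in: Both bolts are drawn (more than 36 mm of their 45 mm) with their handles down in the rear notches (below 0.3 rad), and the cover stands still, open by more than 135 mm of its 150 mm (all of step 1 and value of joint bolt2 above 0.036 m and value of joint bolt2_handle below 0.3 rad and value of joint cover above 0.135 m and velocity of joint cover below 0.01 m/s); the robot touches nothing.
It fails at once if the swab_jar is pushed more than 30 mm or tipped over (distance of swab_jar from where it was at the start of the episode above 0.03 m or angle between swab_jar's own z axis and vertical above 0.5 rad).
It fails at once if the solvent is pushed more than 30 mm or tipped over (distance of solvent from where it was at the start of the episode above 0.03 m or angle between solvent's own z axis and vertical above 0.5 rad).
It fails at once if the loupe is pushed more than 30 mm or tipped over (distance of loupe from where it was at the start of the episode above 0.03 m or angle between loupe's own z axis and vertical above 0.5 rad).
It fails at once if the brush is pushed more than 30 mm (distance of brush from where it was at the start of the episode above 0.03 m).
It also fails if it takes over 53 s, if anything falls off the work surface, if the arm or the gripper's body presses on something with over 40 N, if the wrist force passes 120 N, or if a joint passes its speed limit or range.

### The arm

A 6-joint arm with a two-finger parallel gripper is mounted at the origin on the work surface. World frame = base frame: x ahead of the robot, y to its left, z up, the work surface at z = 0. Lengths are in m, angles in degrees, forces in N, time in s.
With the tool pointing down it reaches from about 0.4 to 0.825 m from the base axis. Payload 7 kg.
Tool frame: the origin (TCP) lies on the centre line of the jaws, within the pads' length; the fingertips stand 17 mm ahead of it and the grasp point (between the pads) lies 2 mm behind it; y points along the fingers, z is the direction in which the jaws open and shut, and the axes are right-handed (so a half turn about y gives the same grasp; the last joint's range is limited). The gripper opens to 88 mm and grips with 3 to 60 N. Pads are 19 mm wide; open, the fingers measure 130 mm over their backs; the gripper's body (78 mm by 193 mm) begins 47 mm behind the grasp point.
Start: joints at [-54.425, 20.546, 0.682, 0, -70.136, -16.507], TCP at [0.22, -0.638, 0.244] pointing down, gripper open.
Joint ranges: [-176.03, 176.03], [-82.01, 121.73], [-58.28, 71.71], [-173.87, 95.51], [-174.79, -0.11], [-173.66, 173.66]. Speed limits (degrees/s): [136.94, 136.94, 172.46, 180, 180, 180].

### API

Orientations are given as [roll, pitch, yaw] about the fixed x, y, z axes, in that order (R = Rz(yaw) Ry(pitch) Rx(roll)).
In Python, from plant import r, capture, camera_info gives the robot as it stands. The module is installed in compiled form; this text tells all that it offers.
- The arm moves only by the tool apply_moves, never from a script. Its argument "deltas" is a list of rows, each an object of numbers: "tx", "ty", "tz": the shift along the tool's x, y, z in m; "turn": the turn about the tool's y in rad; "gripper": the finger opening in m, from 0 to 0.0876. A call has 1 to 5 rows; each row is the pose to reach, as a shift and turn from the pose commanded when the call began, along the tool's axes at that moment; what a row does not reach only later rows make up. A row lasts 1/10 s, in which the tool goes at most 50 mm and 8.59 degrees, less where a joint would pass 70% of its speed; a pose out of reach is approached as far as the arm can. A call with a gripper value outside its range is refused whole. The fingers move at their own pace and stop on an object; "newtons" is the grip in N (left out, the last holds). Time passes only in rows, so rows that repeat a pose let the fingers close. It gives the time, the measured TCP pose, the force and the opening at its end, in the units of the state.
- r.get_state(): the state, without advancing time (a new reading comes with each control period).
- capture(name): name is "side" or "top"; returns (picture, depth): 400x640x3 uint8, red, green, blue; 400x640 float32, m along the optical axis (not along the pixel's ray), 0 where there is no reading.
- camera_info(name): a dict with "K" (3x3 intrinsics, pixels), "eye" and "orientation" of the camera in the world. Camera axes: x right, y up, looking along -z (the intrinsics and any distortion apply to the point x, -y, -z); pixel columns grow to the right and rows downward; lengths in m; the calibration is good to about 2 mm. A picture is of the moment at which its call begins. camera_info takes no time and is no camera call.
- r.close_job(): hands the job in, once; it reports no verdict.
The state is a dict: "time_s": time; "joints": joint angles; "qd": joint speeds; "joint_torque": joint torques, N m; "tcp_pos": TCP position; "eef_rot": TCP orientation; "contact_force": force on the tool from outside, world axes, zero at the start; "moment": the same for the moment, N m; "gripper_width": finger opening in m.
Only numpy, scipy, OpenCV 4.12 (cv2) and the standard library are available. Lean on these libraries where they do the work, as an engineer would, in place of code of your own. Each camera call takes 0.05 s, during which the arm holds its last target.

## Working session

There is one attempt and no reset: what is moved stays moved. The work goes in short steps, Python scripts to look and compute and a tool call to move; the robot and the scene stay as the last step left them, time stands still between calls to the robot, and variables do not carry over. Pictures are saved under pics/ and viewed, and the job is handed in when it is done.

Besides the shell and the picture viewer there is one more tool, called as name(argument=value, ...) on one line, values as JSON. apply_moves: Moves the arm, as the interface text tells. Its arguments: {"type":"object","properties":{"deltas":{"type":"array","items":{"type":"object","properties":{"tx":{"type":"number"},"ty":{"type":"number"},"tz":{"type":"number"},"turn":{"type":"number"},"gripper":{"type":"number"}}}},"newtons":{"type":"number"}},"required":["deltas"]}

```bash
mkdir -p pics
cat > h.py <<'E'
import numpy as np, cv2
from scipy.spatial.transform import Rotation as R
from plant import r, capture, camera_info
def ext(i):
    o=np.array(i['orientation'],float)
    if o.shape==(3,3): return o
    return R.from_euler('xyz',o,degrees=True).as_matrix()
def pt(i,u,v,d):
    K=np.array(i['K']); x=(u-K[0,2])/K[0,0]*d; y=(v-K[1,2])/K[1,1]*d
    return np.array(i['eye'])+ext(i)@np.array([x,-y,-d])
def ray(i,u,v):
    e=np.array(i['eye']); p=pt(i,u,v,1.); return e,p-e
def atz(i,u,v,z):
    e,d=ray(i,u,v); return e+d*(z-e[2])/d[2]
def proj(i,p):
    c=ext(i).T@(np.array(p)-np.array(i['eye'])); K=np.array(i['K'])
    return K[0,2]+K[0,0]*c[0]/-c[2], K[1,2]+K[1,1]*-c[1]/-c[2]
def tri(i1,p1,i2,p2):
    e1,d1=ray(i1,*p1);e2,d2=ray(i2,*p2)
    s=np.linalg.lstsq(np.c_[d1,-d2],e2-e1,rcond=None)[0]
    a=e1+s[0]*d1;b=e2+s[1]*d2
    return (a+b)/2,np.linalg.norm(a-b)
E
python3 - <<'E'
from h import *
print(r.get_state())
for n in('side','top'):
    i=camera_info(n);print(n,i)
    p,d=capture(n);cv2.imwrite(f'pics/{n}0.png',p[:,:,::-1]);np.save(f'{n}0.npy',d)
E
```

```text
{'time_s': 0.0, 'joints': array([-5.44249606e+01,  2.05905865e+01,  6.32475891e-01, -1.93695296e-02,
       -7.01336163e+01, -1.65054963e+01]), 'qd': array([-0.0188818 ,  0.10079558, -0.06551624,  0.05766125,  0.07664944,
        0.01766402]), 'joint_torque': array([-3.16729136e-03, -5.82723498e+01,  2.93035322e+01,  6.99691236e+00,
        6.65183121e-03, -1.39541976e-04]), 'tcp_pos': array([ 0.2203408 , -0.63753917,  0.24262472]), 'eef_rot': array([-8.99068794e+01,  8.60457351e-03,  1.90629532e+01]), 'contact_force': array([-0.48283199,  0.53007577,  0.32809826]), 'moment': array([-0.02717035,  0.01378526,  0.04867427]), 'gripper_width': 0.08734529168965022}
side {'K': array([[490.56518827,   0.        , 323.98603024],
       [  0.        , 490.56518827, 194.5511042 ],
       [  0.        ,   0.        ,   1.        ]]), 'eye': array([0.25863507, 0.97066885, 1.00321406]), 'orientation': array([  47.73335536,   -0.81418314, -159.83208781])}
top {'K': array([[371.44301835,   0.        , 317.36471011],
       [  0.        , 371.44301835, 200.82750392],
       [  0.        ,   0.        ,   1.        ]]), 'eye': array([0.44357411, 0.03986645, 1.06663917]), 'orientation': array([ 1.04520810e+01,  8.13347097e-03, -9.02304734e+01])}
```

View pics/side0.png

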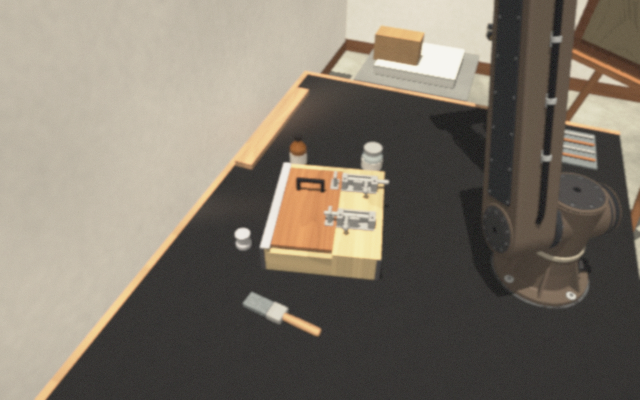

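View pics/top0.png

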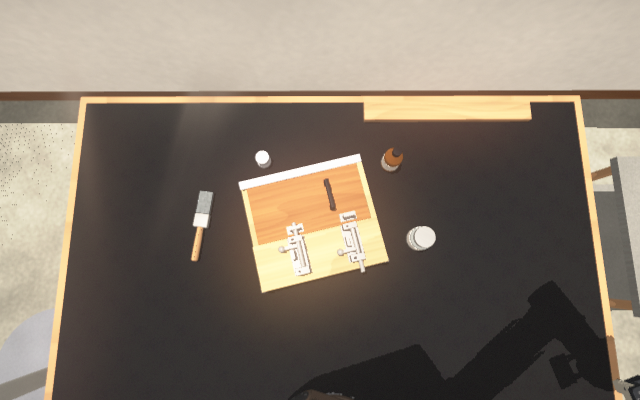

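The top view shows the case around (313,222), turned about 10°. The right bolt's rod sticks out towards the robot at (362,268), so it looks drawn. The left bolt reaches its staple at (293,228), so it looks shot. I'll enlarge both to check.

Run:
```python
import cv2
a=cv2.imread('pics/top0.png')[145:295,230:400];cv2.imwrite('pics/topc.png',cv2.resize(a,None,fx=4,fy=4,interpolation=cv2.INTER_CUBIC)[:600])
a=cv2.imread('pics/side0.png')[160:280,255:395];cv2.imwrite('pics/sidec.png',cv2.resize(a,None,fx=5,fy=5,interpolation=cv2.INTER_CUBIC))
```

```text
(no output)
```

View pics/topc.png

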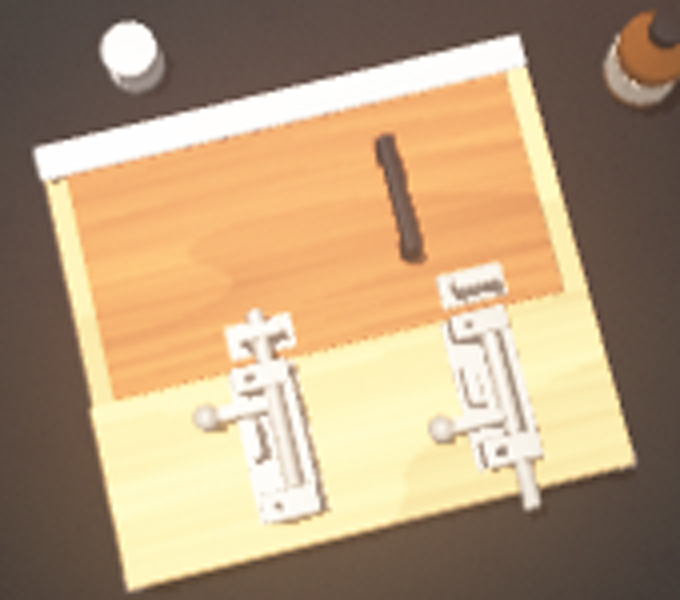

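View pics/sidec.png

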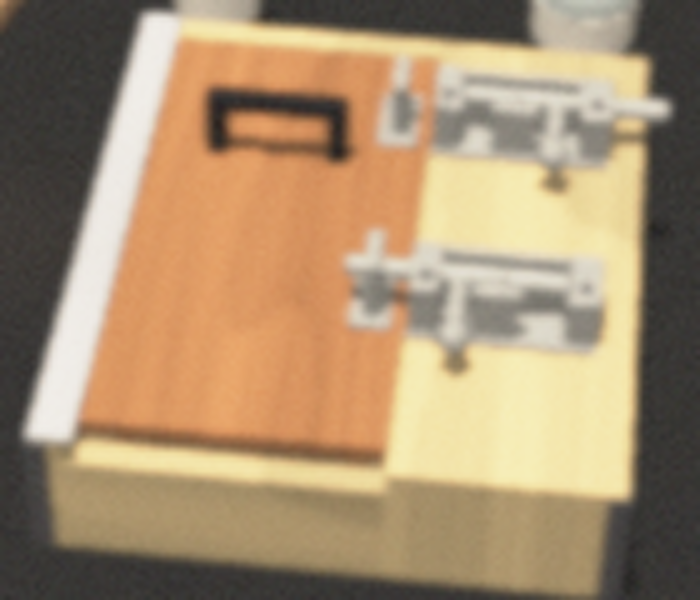

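The left bolt (y = +50) is shot and the right one is drawn with its handle down in the rear notch. In the top view the knob is at (282,249.5) and the pull's centre at (329.8,194.8). In the side view they are at about (346,229) and (310.6,180.2).

Run:
```python
from h import *
T=camera_info('top');S=camera_info('side')
t=lambda x,y:(230+(x+.5)/4-.5,145+(y+.5)/4-.5)
s=lambda x,y:(255+(x+.5)/5-.5,160+(y+.5)/5-.5)
dt=np.load('top0.npy');ds=np.load('side0.npy')
print('knob',tri(T,t(208,418),S,s(456,346)))
print('knobR',tri(T,t(442,429),S,s(557,168)))
print('pull',tri(T,t(399,199),S,s(278,101)))
for a in [(386,143),(412,255)]: print('pull end',atz(T,*t(*a),.122))
a,b=atz(T,*t(128,588),.08),atz(T,*t(633,465),.08)
print('front corners',a,b, 'yaw',np.degrees(np.arctan2(*(-(b-a)[:2]))[()] ) , np.linalg.norm(b-a))
sa,sb=atz(S,*s(630,498),.08),atz(S,*s(648,58),.08);print('side fc',sa,sb)
for q in [t(208,418),t(399,199)]:
    u,v=map(round,map(float,q));print('depth',pt(T,u,v,dt[v,u]))
print('deck depth',[pt(T,u,v,dt[v,u]) for u,v in [(270,265),(330,250)]])
d=a-b; yaw=np.arctan2(-d[0],d[1]);print('yaw',np.degrees(yaw))
ex=np.array([np.cos(yaw),np.sin(yaw)]);ey=np.array([-ex[1],ex[0]])
o=(a+b)[:2]/2+ex*.15;print('origin',o)
print('pred knob',o+ex*(-.0)*0+ey*.095,'pull',o+ex*.055-ey*.06)
# jar etc
for n,(u,v) in dict(jar=(424,233),solv=(396,153),loupe=(262,156),brush=(202,215)).items(): print(n,pt(T,u,v,dt[v,u]))
```

```text
knob (array([0.49454333, 0.13225382, 0.09691471]), np.float64(0.001969299314551662))
knobR (array([ 0.4863501 , -0.01958586,  0.09412006]), np.float64(0.0032706598564306404))
pull (array([0.63748056, 0.00830714, 0.1177091 ]), np.float64(0.0037698133869973295))
pull end [0.67207741 0.01619406 0.122     ]
pull end [5.97902229e-01 6.28471914e-05 1.22000000e-01]
front corners [0.3875366 0.1842957 0.08     ] [ 0.46468744 -0.14501173  0.08      ] yaw -13.185564431854898 0.33822423803260643
side fc [0.38598105 0.18368305 0.08      ] [ 0.46559026 -0.14805498  0.08      ]
depth [0.49486894 0.12980525 0.11470974]
depth [0.63532547 0.00909996 0.12397721]
deck depth [array([0.45526407, 0.16389358, 0.08041497]), array([0.49367498, 0.00644718, 0.07873006])]
yaw 13.185564431854898
origin [0.57215748 0.05385782]
pred knob [0.55048745 0.14635328] pull [0.63939382 0.00798545]
jar [ 0.53694675 -0.24229951  0.08542486]
solv [ 0.7460631  -0.16968402  0.1212363 ]
loupe [0.7628942  0.19701464 0.04558551]
brush [0.59695941 0.36763061 0.02009516]
```

```bash
cat >> h.py <<'E'
def go(x,y,z,yaw):
    s=r.get_state();M=R.from_euler('xyz',s['eef_rot'],degrees=True).as_matrix()
    d=M.T@(np.array([x,y,z])-s['tcp_pos']);c=M[:,0];cy=np.degrees(np.arctan2(c[1],c[0]))
    print('t',round(s['time_s'],2),'tcp',s['tcp_pos'].round(4),'yaw',cy.round(2),'rot',np.round(s['eef_rot'],2),'F',s['contact_force'].round(1),'w',round(s['gripper_width'],4),'j6',s['joints'][5].round(1))
    print('tx ty tz',d.round(4),'turn',np.radians(-(yaw-cy)).round(4))
E
python3 -c "
from h import *
go(.4,-.42,.25,60);T=camera_info('top');print(atz(T,281.6,249.1,.104))"
```

```text
t 0.1 tcp [ 0.2204 -0.6376  0.2427] yaw 19.06 rot [-8.992e+01  1.000e-02  1.906e+01] F [0.5 0.1 0.2] w 0.0875 j6 -16.5
tx ty tz [ 0.2408 -0.0071  0.147 ] turn -0.7145
[0.49519457 0.13184321 0.104     ]
```

apply_moves(deltas=[{"tx": 0.2, "tz": 0.13, "turn": -0.7}, {"tx": 0.2, "tz": 0.13, "turn": -0.7}, {"tx": 0.2, "tz": 0.13, "turn": -0.7}, {"tx": 0.2, "tz": 0.13, "turn": -0.7}, {"tx": 0.2, "tz": 0.13, "turn": -0.7}])

```text
invalid input at $.deltas[0]: expected keys tx, ty, tz, turn, gripper
```

```bash
python3 -c "
from h import *
go(.485,-.2,.24,100)"
```

```text
t 0.1 tcp [ 0.2204 -0.6376  0.2427] yaw 19.06 rot [-8.992e+01  1.000e-02  1.906e+01] F [0.5 0.1 0.2] w 0.0875 j6 -16.5
tx ty tz [0.393  0.0031 0.3272] turn -1.4127
```

apply_moves(deltas=[{"tx": 0.2, "ty": 0, "tz": 0.13, "turn": -0.7, "gripper": 0.08}, {"tx": 0.2, "ty": 0, "tz": 0.13, "turn": -0.7, "gripper": 0.08}, {"tx": 0.2, "ty": 0, "tz": 0.13, "turn": -0.7, "gripper": 0.08}, {"tx": 0.2, "ty": 0, "tz": 0.13, "turn": -0.7, "gripper": 0.08}, {"tx": 0.2, "ty": 0, "tz": 0.13, "turn": -0.7, "gripper": 0.08}])

```text
time_s: 0.6
tcp_pos: [0.3681, -0.4475, 0.2434]
eef_rot: [-90.0, -0.0, 59.6]
contact_force: [0.4, -0.9, 0.4]
gripper_width: 0.0801
```

```bash
python3 -c "
from h import *
go(.485,-.17,.24,103)"
```

```text
t 0.6 tcp [ 0.3681 -0.4475  0.2434] yaw 59.55 rot [-8.999e+01 -2.000e-02  5.955e+01] F [ 0.4 -0.9  0.4] w 0.0801 j6 0.8
tx ty tz [0.2985 0.0035 0.0399] turn -0.7583
```

apply_moves(deltas=[{"tx": 0.24, "ty": 0, "tz": 0.04, "turn": -0.72, "gripper": 0.08}, {"tx": 0.24, "ty": 0, "tz": 0.04, "turn": -0.72, "gripper": 0.08}, {"tx": 0.24, "ty": 0, "tz": 0.04, "turn": -0.72, "gripper": 0.08}, {"tx": 0.24, "ty": 0, "tz": 0.04, "turn": -0.72, "gripper": 0.08}, {"tx": 0.24, "ty": 0, "tz": 0.04, "turn": -0.72, "gripper": 0.08}])

```text
time_s: 1.1
tcp_pos: [0.4559, -0.2209, 0.2435]
eef_rot: [-90.0, -0.0, 100.8]
contact_force: [1.1, -0.2, -0.7]
gripper_width: 0.0798
```

```bash
python3 -c "
from h import *
go(.495,.131,.2,103.2)"
```

```text
t 1.1 tcp [ 0.4559 -0.2209  0.2435] yaw 100.8 rot [-9.001e+01 -1.000e-02  1.008e+02] F [ 1.1 -0.2 -0.7] w 0.0798 j6 14.4
tx ty tz [ 0.3383  0.0436 -0.1043] turn -0.0419
```

apply_moves(deltas=[{"tx": 0.24, "ty": 0, "tz": -0.07, "turn": -0.042, "gripper": 0.044}, {"tx": 0.24, "ty": 0, "tz": -0.07, "turn": -0.042, "gripper": 0.044}, {"tx": 0.24, "ty": 0, "tz": -0.07, "turn": -0.042, "gripper": 0.044}, {"tx": 0.24, "ty": 0, "tz": -0.07, "turn": -0.042, "gripper": 0.044}, {"tx": 0.24, "ty": 0, "tz": -0.07, "turn": -0.042, "gripper": 0.044}])

```text
time_s: 1.6
tcp_pos: [0.4806, 0.0276, 0.2437]
eef_rot: [-90.0, -0.0, 102.8]
contact_force: [1.6, 0.1, 0.6]
gripper_width: 0.0468
```

```bash
python3 -c "
from h import *
go(.495,.131,.18,103.2)"
```

```text
t 1.6 tcp [0.4806 0.0276 0.2437] yaw 102.84 rot [-9.0010e+01 -1.0000e-02  1.0284e+02] F [1.6 0.1 0.6] w 0.0468 j6 -13.9
tx ty tz [ 0.0976  0.0637 -0.037 ] turn -0.0062
```

apply_moves(deltas=[{"tx": 0.0955, "ty": 0.0637, "tz": -0.037, "turn": 0, "gripper": 0.044}, {"tx": 0.0955, "ty": 0.0637, "tz": -0.037, "turn": 0, "gripper": 0.044}, {"tx": 0.0955, "ty": 0.0637, "tz": -0.037, "turn": 0, "gripper": 0.044}, {"tx": 0.0955, "ty": 0.0637, "tz": -0.037, "turn": 0, "gripper": 0.044}, {"tx": 0.0955, "ty": 0.0637, "tz": -0.037, "turn": 0, "gripper": 0.044}])

```text
time_s: 2.1
tcp_pos: [0.4958, 0.1267, 0.1797]
eef_rot: [-89.9, 0.0, 102.9]
contact_force: [0.4, -0.2, 0.5]
gripper_width: 0.044
```

```bash
python3 -c "
from h import *
go(.495,.131,.108,103.2)
for n in('side','top'):
    p,d=capture(n);cv2.imwrite(f'pics/{n}1.png',p[:,:,::-1])
a=cv2.imread('pics/side1.png')[120:280,255:415];b=cv2.imread('pics/top1.png')[150:310,230:390]
f=lambda a:cv2.resize(a,(400,400),interpolation=cv2.INTER_CUBIC)
cv2.imwrite('pics/c1.png',np.hstack([f(a),f(b)]))"
```

```text
t 2.1 tcp [0.4958 0.1267 0.1797] yaw 102.88 rot [-8.9940e+01  4.0000e-02  1.0288e+02] F [ 0.4 -0.2  0.5] w 0.044 j6 -23.5
tx ty tz [ 0.0044  0.0717 -0.0003] turn -0.0055
```

View pics/c1.png

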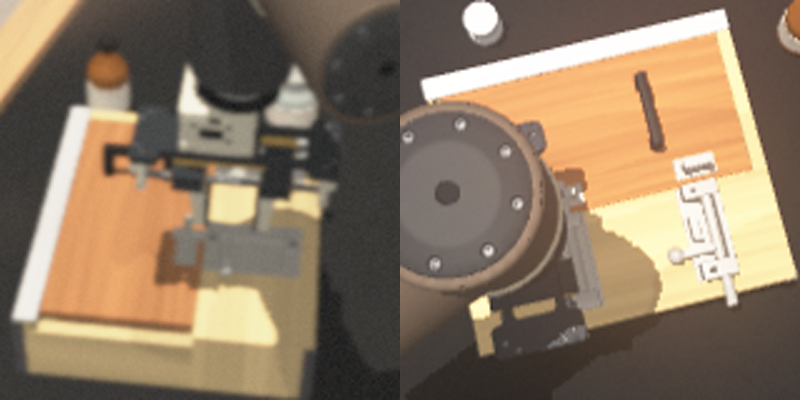

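The side crop shows the open fingers at (198,225) and (265,228) above the shot bolt, with the knob near (226,268) between them. I'll descend.

apply_moves(deltas=[{"tx": 0.0044, "ty": 0.04, "tz": 0, "turn": 0, "gripper": 0.044}, {"tx": 0.0044, "ty": 0.072, "tz": 0, "turn": 0, "gripper": 0.044}, {"tx": 0.0044, "ty": 0.072, "tz": 0, "turn": 0, "gripper": 0.044}, {"tx": 0.0044, "ty": 0.072, "tz": 0, "turn": 0, "gripper": 0.044}])

```text
time_s: 2.6
tcp_pos: [0.4954, 0.1304, 0.1089]
eef_rot: [-90.0, 0.0, 102.8]
contact_force: [0.9, -0.4, 0.9]
gripper_width: 0.0438
```

```bash
python3 -c "
from h import *
go(.495,.131,.108,103.2)
for n in('side','top'):
    p,d=capture(n);cv2.imwrite(f'pics/{n}2.png',p[:,:,::-1])
a=cv2.imread('pics/side2.png')[160:260,285:385];
f=lambda a:cv2.resize(a,(600,600),interpolation=cv2.INTER_CUBIC)
cv2.imwrite('pics/c2.png',f(a))"
```

```text
t 2.6 tcp [0.4954 0.1304 0.1089] yaw 102.79 rot [-9.0010e+01  3.0000e-02  1.0279e+02] F [ 0.9 -0.4  0.9] w 0.0438 j6 -24.0
tx ty tz [0.0007 0.0009 0.0003] turn -0.0072
```

View pics/c2.png

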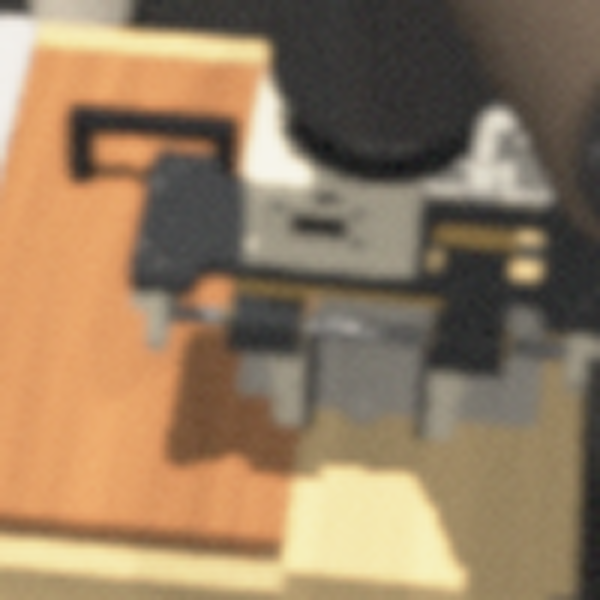

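The fingers, at (290,420) and (440,430) in the crop, straddle the knob near (370,412). I'll close.

apply_moves(deltas=[{"tx": 0, "ty": 0, "tz": 0, "turn": 0, "gripper": 0.008}, {"tx": 0, "ty": 0, "tz": 0, "turn": 0, "gripper": 0.008}, {"tx": 0, "ty": 0, "tz": 0, "turn": 0, "gripper": 0.008}, {"tx": 0, "ty": 0, "tz": 0, "turn": 0, "gripper": 0.008}, {"tx": 0, "ty": 0, "tz": 0, "turn": 0, "gripper": 0.008}], newtons=20)

```text
time_s: 3.2
tcp_pos: [0.4952, 0.1314, 0.1082]
eef_rot: [-90.0, -0.0, 102.9]
contact_force: [-0.3, -0.2, 3.5]
gripper_width: 0.016
```

```bash
python3 -c "
from h import *
go(.495,.131,.108,103.2)"
```

```text
t 3.2 tcp [0.4952 0.1314 0.1082] yaw 102.85 rot [-9.0040e+01 -1.0000e-02  1.0285e+02] F [-0.3 -0.2  3.5] w 0.016 j6 -24.0
tx ty tz [-0.0003  0.0002  0.0003] turn -0.0061
```

apply_moves(deltas=[{"tx": -0.0002, "ty": -0.0045, "tz": 0, "turn": 0, "gripper": 0.008}, {"tx": -0.0009, "ty": -0.0089, "tz": 0, "turn": 0, "gripper": 0.008}, {"tx": -0.002, "ty": -0.0133, "tz": 0, "turn": 0, "gripper": 0.008}, {"tx": -0.0036, "ty": -0.0175, "tz": 0, "turn": 0, "gripper": 0.008}, {"tx": -0.0055, "ty": -0.0216, "tz": 0, "turn": 0, "gripper": 0.008}])

```text
time_s: 3.7
tcp_pos: [0.4963, 0.1258, 0.1299]
eef_rot: [-90.0, -0.0, 102.8]
contact_force: [2.2, 1.2, -2.2]
gripper_width: 0.0165
```

```bash
python3 -c "
from h import *
go(.495,.131,.108,103.2)
for n in('side','top'):
    p,d=capture(n);cv2.imwrite(f'pics/{n}3.png',p[:,:,::-1])
a=cv2.imread('pics/side3.png')[160:260,285:385];
f=lambda a:cv2.resize(a,(600,600),interpolation=cv2.INTER_CUBIC)
cv2.imwrite('pics/c3.png',f(a))"
```

```text
t 3.7 tcp [0.4963 0.1258 0.1299] yaw 102.84 rot [-9.0020e+01 -1.0000e-02  1.0284e+02] F [ 2.2  1.2 -2.2] w 0.0165 j6 -23.4
tx ty tz [0.0053 0.0219 0.0002] turn -0.0063
```

View pics/c3.png

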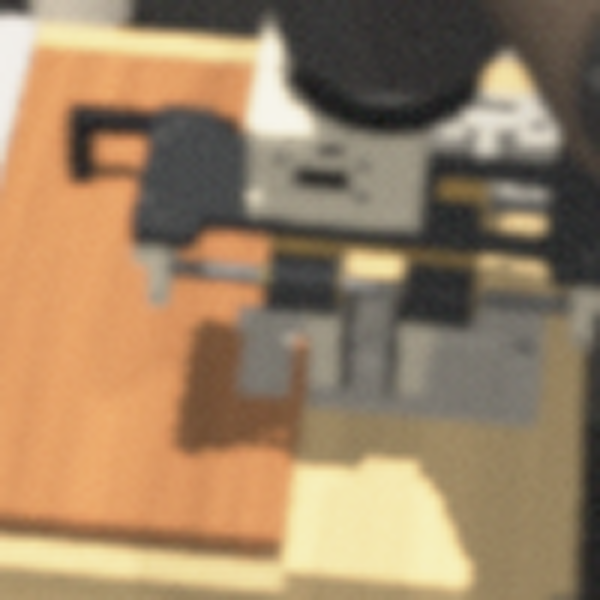

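apply_moves(deltas=[{"tx": -0.0037, "ty": -0.0056, "tz": 0, "turn": 0, "gripper": 0.008}, {"tx": -0.0081, "ty": -0.0107, "tz": 0, "turn": 0, "gripper": 0.008}, {"tx": -0.0133, "ty": -0.015, "tz": 0, "turn": 0, "gripper": 0.008}, {"tx": -0.0183, "ty": -0.0181, "tz": 0, "turn": 0, "gripper": 0.008}, {"tx": -0.0232, "ty": -0.0203, "tz": 0, "turn": 0, "gripper": 0.008}])

```text
time_s: 4.3
tcp_pos: [0.5017, 0.1029, 0.1505]
eef_rot: [-90.1, -0.0, 102.8]
contact_force: [0.5, 2.8, 1.9]
gripper_width: 0.0162
```

```bash
python3 -c "
from h import *
go(.495,.131,.108,103.2)
for n in('side','top'):
    p,d=capture(n);cv2.imwrite(f'pics/{n}4.png',p[:,:,::-1])
a=cv2.imread('pics/side4.png')[160:260,285:385];
f=lambda a:cv2.resize(a,(600,600),interpolation=cv2.INTER_CUBIC)
cv2.imwrite('pics/c4.png',f(a))"
```

```text
t 4.3 tcp [0.5017 0.1029 0.1505] yaw 102.83 rot [-9.0050e+01 -2.0000e-02  1.0283e+02] F [0.5 2.8 1.9] w 0.0162 j6 -20.8
tx ty tz [0.0288 0.0425 0.0004] turn -0.0064
```

View pics/c4.png

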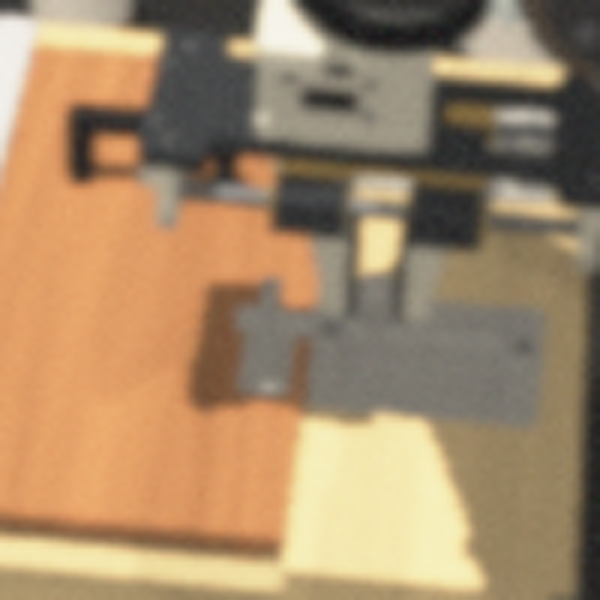

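The handle is raised between the fingers, near (378,300), and the lower side of the bolt is clear. Now I'll draw it back.

apply_moves(deltas=[{"tx": 0, "ty": 0, "tz": 0.008, "turn": 0, "gripper": 0.008}, {"tx": 0, "ty": 0, "tz": 0.017, "turn": 0, "gripper": 0.008}, {"tx": 0, "ty": 0, "tz": 0.026, "turn": 0, "gripper": 0.008}, {"tx": 0, "ty": 0, "tz": 0.035, "turn": 0, "gripper": 0.008}, {"tx": 0, "ty": 0, "tz": 0.0435, "turn": 0, "gripper": 0.008}])

```text
time_s: 4.9
tcp_pos: [0.4589, 0.0938, 0.1501]
eef_rot: [-90.1, -0.0, 102.9]
contact_force: [22.8, 3.2, -7.9]
gripper_width: 0.0165
```

```bash
python3 -c "
from h import *
go(.495,.131,.108,103.2)
for n in('side','top'):
    p,d=capture(n);cv2.imwrite(f'pics/{n}5.png',p[:,:,::-1])
a=cv2.imread('pics/side5.png')[160:260,285:385];
f=lambda a:cv2.resize(a,(600,600),interpolation=cv2.INTER_CUBIC)
cv2.imwrite('pics/c5.png',f(a))"
```

```text
t 4.9 tcp [0.4589 0.0938 0.1501] yaw 102.86 rot [-9.0120e+01 -2.0000e-02  1.0286e+02] F [22.8  3.2 -7.9] w 0.0165 j6 -22.9
tx ty tz [ 0.0282  0.0422 -0.0434] turn -0.0059
```

View pics/c5.png

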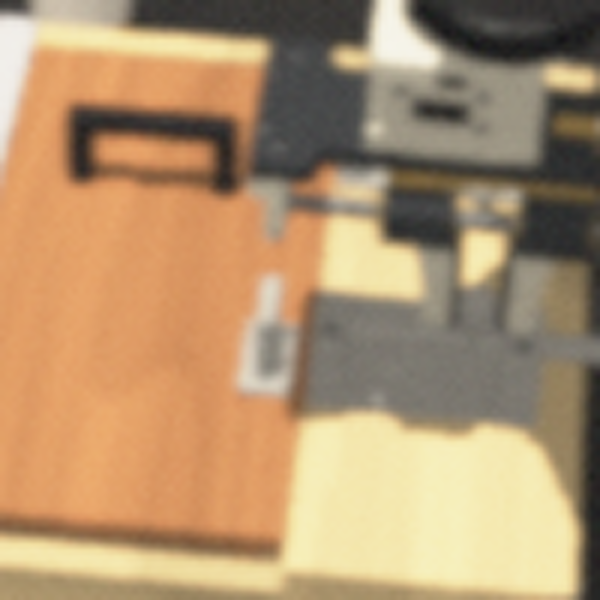

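The rod is out of the staple, and the 23 N says it is at its rear stop. I'll ease back about 1.5 mm and lower along the arc.

apply_moves(deltas=[{"tx": 0.0061, "ty": 0.0029, "tz": -0.0015, "turn": 0, "gripper": 0.008}, {"tx": 0.0117, "ty": 0.0067, "tz": -0.0015, "turn": 0, "gripper": 0.008}, {"tx": 0.0166, "ty": 0.0112, "tz": -0.0015, "turn": 0, "gripper": 0.008}, {"tx": 0.0208, "ty": 0.0165, "tz": -0.0015, "turn": 0, "gripper": 0.008}, {"tx": 0.0242, "ty": 0.0223, "tz": -0.0015, "turn": 0, "gripper": 0.008}])

```text
time_s: 5.5
tcp_pos: [0.4544, 0.1173, 0.1267]
eef_rot: [-89.9, 0.0, 102.8]
contact_force: [4.9, -4.2, -0.2]
gripper_width: 0.0162
```

```bash
python3 -c "
from h import *
go(.495,.131,.108,103.2)"
```

```text
t 5.5 tcp [0.4544 0.1173 0.1267] yaw 102.85 rot [-8.9930e+01  5.0000e-02  1.0285e+02] F [ 4.9 -4.2 -0.2] w 0.0162 j6 -25.8
tx ty tz [ 0.0044  0.0186 -0.0427] turn -0.0062
```

apply_moves(deltas=[{"tx": 0.0025, "ty": 0.0063, "tz": 0, "turn": 0, "gripper": 0.008}, {"tx": 0.004, "ty": 0.0129, "tz": 0, "turn": 0, "gripper": 0.008}, {"tx": 0.0045, "ty": 0.0185, "tz": 0, "turn": 0, "gripper": 0.008}, {"tx": 0.0045, "ty": 0.0185, "tz": 0, "turn": 0, "gripper": 0.008}])

```text
time_s: 5.9
tcp_pos: [0.4536, 0.1218, 0.1084]
eef_rot: [-89.9, 0.0, 102.8]
contact_force: [0.7, -0.3, 2.0]
gripper_width: 0.0161
```

```bash
python3 -c "
from h import *
go(.495,.131,.108,103.2)"
```

```text
t 5.9 tcp [0.4536 0.1218 0.1084] yaw 102.84 rot [-8.9930e+01  2.0000e-02  1.0284e+02] F [ 0.7 -0.3  2. ] w 0.0161 j6 -26.3
tx ty tz [-0.0002  0.0003 -0.0424] turn -0.0063
```

Opening gently, then rising 80 mm.

apply_moves(deltas=[{"tx": 0, "ty": 0, "tz": 0, "turn": 0, "gripper": 0.04}, {"tx": 0, "ty": 0, "tz": 0, "turn": 0, "gripper": 0.04}, {"tx": 0, "ty": 0, "tz": 0, "turn": 0, "gripper": 0.04}, {"tx": 0, "ty": -0.03, "tz": 0, "turn": 0, "gripper": 0.04}, {"tx": 0, "ty": -0.08, "tz": 0, "turn": 0, "gripper": 0.04}])

```text
time_s: 6.4
tcp_pos: [0.452, 0.1207, 0.1871]
eef_rot: [-89.6, 0.1, 102.8]
contact_force: [1.3, 1.9, 0.4]
gripper_width: 0.0398
```

```bash
python3 -c "
from h import *
go(.635,.0085,.2,13)"
```

```text
t 6.4 tcp [0.452  0.1207 0.1871] yaw 102.8 rot [-89.6    0.13 102.8 ] F [1.3 1.9 0.4] w 0.0398 j6 -26.3
tx ty tz [-0.15   -0.0136 -0.1535] turn 1.5673
```

apply_moves(deltas=[{"tx": -0.15, "ty": -0.014, "tz": -0.1535, "turn": 1.5673, "gripper": 0.04}, {"tx": -0.15, "ty": -0.014, "tz": -0.1535, "turn": 1.5673, "gripper": 0.04}, {"tx": -0.15, "ty": -0.014, "tz": -0.1535, "turn": 1.5673, "gripper": 0.04}, {"tx": -0.15, "ty": -0.014, "tz": -0.1535, "turn": 1.5673, "gripper": 0.04}, {"tx": -0.15, "ty": -0.014, "tz": -0.1535, "turn": 1.5673, "gripper": 0.04}])

```text
time_s: 6.9
tcp_pos: [0.64, 0.0072, 0.2022]
eef_rot: [-90.0, 0.0, 59.4]
contact_force: [-0.8, -0.4, -0.6]
gripper_width: 0.0397
```

```bash
python3 -c "
from h import *
go(.635,.0085,.2,13)"
```

```text
t 6.9 tcp [0.64   0.0072 0.2022] yaw 59.38 rot [-9.001e+01  3.000e-02  5.938e+01] F [-0.8 -0.4 -0.6] w 0.0397 j6 -48.7
tx ty tz [-0.0015  0.0022  0.005 ] turn 0.8095
```

apply_moves(deltas=[{"tx": -0.0015, "ty": 0, "tz": 0.005, "turn": 0.81, "gripper": 0.05}, {"tx": -0.0015, "ty": 0, "tz": 0.005, "turn": 0.81, "gripper": 0.05}, {"tx": -0.0015, "ty": 0, "tz": 0.005, "turn": 0.81, "gripper": 0.05}, {"tx": -0.0015, "ty": 0, "tz": 0.005, "turn": 0.81, "gripper": 0.05}, {"tx": -0.0015, "ty": 0, "tz": 0.005, "turn": 0.81, "gripper": 0.05}])

```text
time_s: 7.4
tcp_pos: [0.6317, 0.0109, 0.2026]
eef_rot: [-90.0, 0.0, 16.5]
contact_force: [0.1, -0.1, -0.3]
gripper_width: 0.0499
```

```bash
python3 -c "
from h import *
go(.637,.0083,.118,13)
for n in('side','top'):
    p,d=capture(n);cv2.imwrite(f'pics/{n}6.png',p[:,:,::-1])
a=cv2.imread('pics/side6.png')[130:290,245:405];b=cv2.imread('pics/top6.png')[150:310,230:390]
f=lambda a:cv2.resize(a,(400,400),interpolation=cv2.INTER_CUBIC)
cv2.imwrite('pics/c6.png',np.hstack([f(a),f(b)]))"
```

```text
t 7.4 tcp [0.6317 0.0109 0.2026] yaw 16.52 rot [-8.998e+01  3.000e-02  1.652e+01] F [ 0.1 -0.1 -0.3] w 0.0499 j6 -92.1
tx ty tz [ 0.0044  0.0846 -0.0041] turn 0.0614
```

View pics/c6.png

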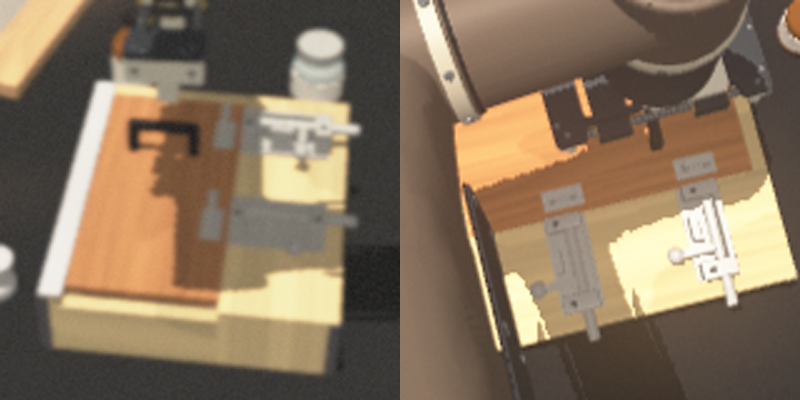

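Both bolts now look alike: in the top crop the rods stick out at the front and the knobs are level at (540,290) and (676,256). Now I'll go down over the pull.

apply_moves(deltas=[{"tx": 0.004, "ty": 0, "tz": -0.003, "turn": 0.06, "gripper": 0.05}, {"tx": 0.004, "ty": 0.045, "tz": -0.003, "turn": 0.06, "gripper": 0.05}, {"tx": 0.004, "ty": 0.084, "tz": -0.003, "turn": 0.06, "gripper": 0.05}, {"tx": 0.004, "ty": 0.084, "tz": -0.003, "turn": 0.06, "gripper": 0.05}])

```text
time_s: 7.9
tcp_pos: [0.6328, 0.0085, 0.1135]
eef_rot: [-90.0, 0.6, 13.6]
contact_force: [0.2, -0.5, -0.5]
gripper_width: 0.0498
```

```bash
python3 -c "
from h import *
go(.637,.0083,.118,13)
p,d=capture('side');cv2.imwrite('pics/side7.png',p[:,:,::-1])
a=p[130:230,265:365,::-1]
cv2.imwrite('pics/c7.png',cv2.resize(a,(600,600),interpolation=cv2.INTER_CUBIC))"
```

```text
t 7.9 tcp [0.6328 0.0085 0.1135] yaw 13.63 rot [-89.95   0.56  13.63] F [ 0.2 -0.5 -0.5] w 0.0498 j6 -94.7
tx ty tz [ 0.004  -0.0046 -0.0012] turn 0.0109
```

View pics/c7.png

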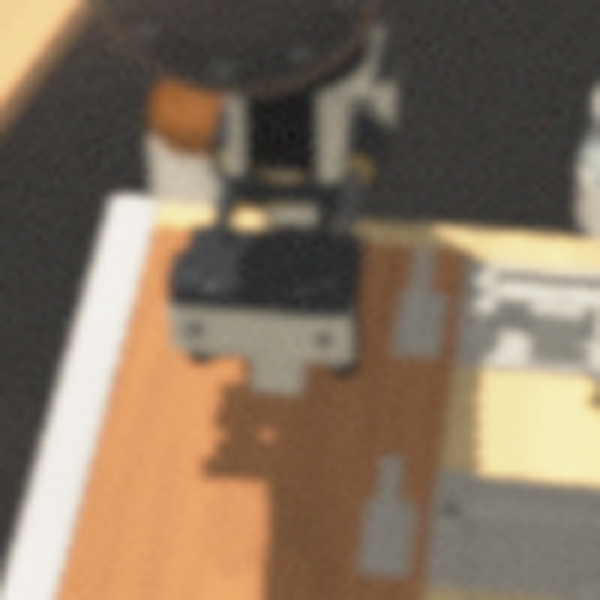

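The near finger, at (275,375) in the crop, is on the left side of the pull's bar and nothing is touched. I'll close.

apply_moves(deltas=[{"tx": 0, "ty": -0.002, "tz": 0, "turn": 0, "gripper": 0.004}, {"tx": 0, "ty": -0.002, "tz": 0, "turn": 0, "gripper": 0.004}, {"tx": 0, "ty": -0.002, "tz": 0, "turn": 0, "gripper": 0.004}, {"tx": 0, "ty": -0.002, "tz": 0, "turn": 0, "gripper": 0.004}, {"tx": 0, "ty": -0.002, "tz": 0, "turn": 0, "gripper": 0.004}], newtons=25)

```text
time_s: 8.45
tcp_pos: [0.6368, 0.0093, 0.1217]
eef_rot: [-90.0, -0.1, 13.5]
contact_force: [0.3, -0.4, -0.3]
gripper_width: 0.0155
```

```bash
python3 -c "
from h import *
go(.637-.0344,.0083+.146,.116,13.2)"
```

```text
t 8.45 tcp [0.6368 0.0093 0.1217] yaw 13.47 rot [-9.000e+01 -6.000e-02  1.347e+01] F [ 0.3 -0.4 -0.3] w 0.0155 j6 -94.9
tx ty tz [0.0005 0.0057 0.149 ] turn 0.0047
```

apply_moves(deltas=[{"tx": 0, "ty": 0.003, "tz": 0, "turn": 0, "gripper": 0.004}, {"tx": 0, "ty": 0.003, "tz": 0, "turn": 0, "gripper": 0.004}, {"tx": 0, "ty": 0.003, "tz": 0, "turn": 0, "gripper": 0.004}])

```text
time_s: 8.75
tcp_pos: [0.6373, 0.0088, 0.1207]
eef_rot: [-90.1, -0.1, 13.5]
contact_force: [-4.9, 0.5, 16.9]
gripper_width: 0.0121
```

```bash
python3 -c "
from h import *
go(.637-.0344,.0083+.146,.116,13.2)"
```

```text
t 8.75 tcp [0.6373 0.0088 0.1207] yaw 13.51 rot [-90.07  -0.12  13.51] F [-4.9  0.5 16.9] w 0.0121 j6 -94.9
tx ty tz [0.0003 0.0045 0.1496] turn 0.0054
```

apply_moves(deltas=[{"tx": 0, "ty": -0.002, "tz": 0.008, "turn": 0, "gripper": 0.004}, {"tx": 0, "ty": -0.002, "tz": 0.022, "turn": 0, "gripper": 0.004}, {"tx": 0, "ty": -0.002, "tz": 0.037, "turn": 0, "gripper": 0.004}, {"tx": 0, "ty": -0.002, "tz": 0.052, "turn": 0, "gripper": 0.004}, {"tx": 0, "ty": -0.002, "tz": 0.067, "turn": 0, "gripper": 0.004}])

```text
time_s: 9.25
tcp_pos: [0.6212, 0.0748, 0.1207]
eef_rot: [-90.1, -0.0, 13.5]
contact_force: [0.1, -4.4, 6.7]
gripper_width: 0.0116
```

```bash
python3 -c "
from h import *
go(.637-.0344,.0083+.146,.116,13.2)"
```

```text
t 9.25 tcp [0.6212 0.0748 0.1207] yaw 13.48 rot [-9.005e+01 -4.000e-02  1.348e+01] F [ 0.1 -4.4  6.7] w 0.0116 j6 -101.3
tx ty tz [0.0004 0.0047 0.0816] turn 0.0049
```

It slides with about 4 N of drag. Continuing.

apply_moves(deltas=[{"tx": 0, "ty": -0.001, "tz": 0.015, "turn": 0, "gripper": 0.004}, {"tx": 0, "ty": -0.001, "tz": 0.03, "turn": 0, "gripper": 0.004}, {"tx": 0, "ty": -0.001, "tz": 0.045, "turn": 0, "gripper": 0.004}, {"tx": 0, "ty": -0.001, "tz": 0.059, "turn": 0, "gripper": 0.004}, {"tx": 0, "ty": -0.001, "tz": 0.07, "turn": 0, "gripper": 0.004}])

```text
time_s: 9.75
tcp_pos: [0.6046, 0.1438, 0.1208]
eef_rot: [-90.0, -0.0, 13.5]
contact_force: [4.2, -3.2, -1.4]
gripper_width: 0.0116
```

```bash
python3 -c "
from h import *
go(.637-.0344,.0083+.146,.116,13.2)"
```

```text
t 9.75 tcp [0.6046 0.1438 0.1208] yaw 13.48 rot [-9.000e+01 -1.000e-02  1.348e+01] F [ 4.2 -3.2 -1.4] w 0.0116 j6 -107.9
tx ty tz [0.0005 0.0048 0.0107] turn 0.0049
```

apply_moves(deltas=[{"tx": 0.0005, "ty": 0, "tz": 0.006, "turn": 0, "gripper": 0.004}, {"tx": 0.0005, "ty": 0, "tz": 0.0095, "turn": 0, "gripper": 0.004}, {"tx": 0.0005, "ty": 0, "tz": 0.0095, "turn": 0, "gripper": 0.004}, {"tx": 0.0005, "ty": 0, "tz": 0.0095, "turn": 0, "gripper": 0.004}])

```text
time_s: 10.15
tcp_pos: [0.6026, 0.1523, 0.1208]
eef_rot: [-89.9, 0.0, 13.4]
contact_force: [-1.5, 1.8, 0.6]
gripper_width: 0.0116
```

```bash
python3 -c "
from h import *
go(.637-.0344,.0083+.146,.116,13.2)"
```

```text
t 10.15 tcp [0.6026 0.1523 0.1208] yaw 13.44 rot [-8.994e+01  2.000e-02  1.344e+01] F [-1.5  1.8  0.6] w 0.0116 j6 -108.6
tx ty tz [0.0005 0.0048 0.0019] turn 0.0043
```

apply_moves(deltas=[{"tx": 0, "ty": 0, "tz": 0, "turn": 0, "gripper": 0.045}, {"tx": 0, "ty": 0, "tz": 0, "turn": 0, "gripper": 0.045}, {"tx": 0, "ty": 0, "tz": 0, "turn": 0, "gripper": 0.045}, {"tx": 0, "ty": -0.04, "tz": 0, "turn": 0, "gripper": 0.045}, {"tx": 0, "ty": -0.09, "tz": 0, "turn": 0, "gripper": 0.045}])

```text
time_s: 10.65
tcp_pos: [0.6016, 0.1508, 0.2094]
eef_rot: [-90.1, 0.3, 13.4]
contact_force: [2.0, 0.4, 0.9]
gripper_width: 0.0433
```

apply_moves(deltas=[{"tx": -0.1, "ty": -0.04, "tz": -0.25, "turn": 0, "gripper": 0.045}, {"tx": -0.1, "ty": -0.04, "tz": -0.25, "turn": 0, "gripper": 0.045}, {"tx": -0.1, "ty": -0.04, "tz": -0.25, "turn": 0, "gripper": 0.045}, {"tx": -0.1, "ty": -0.04, "tz": -0.25, "turn": 0, "gripper": 0.045}, {"tx": -0.1, "ty": -0.04, "tz": -0.25, "turn": 0, "gripper": 0.045}])

```text
time_s: 11.15
tcp_pos: [0.5664, -0.0948, 0.2483]
eef_rot: [-90.0, -0.0, 13.5]
contact_force: [2.2, -0.2, -0.7]
gripper_width: 0.0455
```

```bash
python3 -c "
from h import *
go(.637-.0344,.0083+.146,.116,13.2)
for n in('side','top'):
    p,d=capture(n);cv2.imwrite(f'pics/{n}8.png',p[:,:,::-1])
a=cv2.imread('pics/side8.png')[120:360,180:420];b=cv2.imread('pics/top8.png')[120:320,190:390]
f=lambda a:cv2.resize(a,(400,400),interpolation=cv2.INTER_CUBIC)
cv2.imwrite('pics/c8.png',np.hstack([f(a),f(b)]))"
```

```text
t 11.15 tcp [ 0.5664 -0.0948  0.2483] yaw 13.46 rot [-9.001e+01 -2.000e-02  1.346e+01] F [ 2.2 -0.2 -0.7] w 0.0455 j6 -86.5
tx ty tz [0.0932 0.1323 0.2339] turn 0.0046
```

View pics/c8.png

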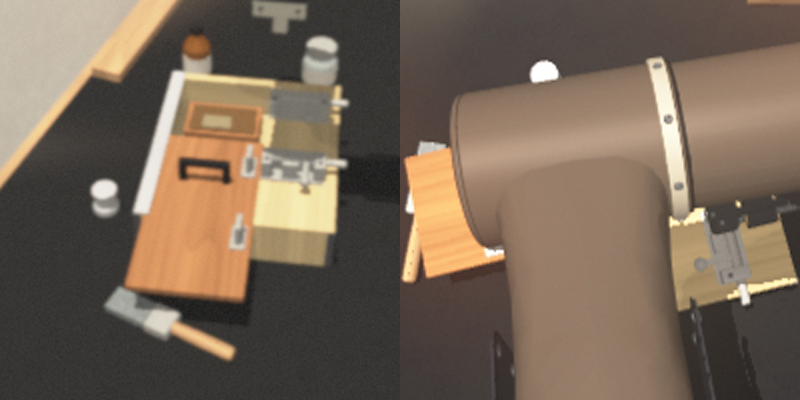

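The cover is open, with its staples at (248,160) and (238,235). The left bolt is drawn with its knob down at (305,188), and the jar, bottle, loupe and brush are all in place. I'll check the travel numerically from the pull at (204,166).

```bash
python3 -c "
from h import *
S=camera_info('side')
p1=atz(S,180+204*.6,120+166*.6,.116);p0=atz(S,310.6,180.2,.116);print(p0,p1,np.linalg.norm(p1-p0))
p,d=capture('side');a=p[190:250,320:400,::-1]
cv2.imwrite('pics/c9.png',cv2.resize(p[165:255,300:400,::-1],(800,600)[:2],interpolation=cv2.INTER_CUBIC))
# diffs around bystanders
b=cv2.imread('pics/side0.png').astype(int);n=p[:,:,::-1].astype(int)
for nm,(u,v,w) in dict(jar=(372,157,14),solv=(298,150,12),loupe=(243,238,12),brush=(282,315,42)).items():
    print(nm,np.abs(b-n)[v-w//2:v+w//2,u-w:u+w].mean().round(1))"
```

```text
[0.63851928 0.00764775 0.116     ] [0.60198357 0.15858173 0.116     ] 0.15529302278404672
jar 15.0
solv 2.3
loupe 2.2
brush 12.4
```

View pics/c9.png

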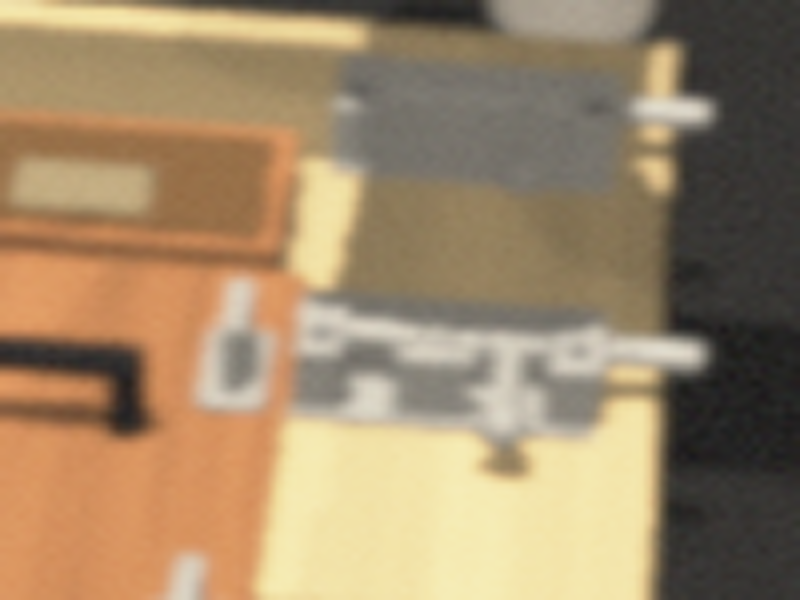

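The left bolt's handle is down in the rear notch, with its knob at (505,450), and its rod sticks out as far as the right one's. The jar and brush brightness differences fit shadow and the cover's overhang, since both stand where they were in the views. Handing in.

```bash
python3 -c "
from h import *
go(.6,.15,.2,13); print(r.close_job())"
```

```text
t 11.3 tcp [ 0.5666 -0.0958  0.2484] yaw 13.19 rot [-9.001e+01 -6.000e-02  1.319e+01] F [ 0.2  0.9 -0.5] w 0.0449 j6 -86.7
tx ty tz [0.0886 0.0484 0.2317] turn 0.0033
the job is handed in; nothing more can be done
None
```

The left bolt (y = +50 mm) was the one still shot. I pinched its knob, lifted the handle, and drew the bolt back until it met its stop at about 23 N. Then I eased off 1.5 mm and let the handle down into the rear notch. After that I slid the cover open by its pull, released it, and moved the arm clear. I handed the job in at 11.3 s; it reports no verdict.

**Bolts:** the last pictures show the left bolt drawn with its handle down and its rod sticking out as far as the right one's. The right bolt was in the arm's shadow in that last picture; an earlier one showed it drawn with its handle down, and I never touched it.

**Cover:** the arm's path gives about 147 mm of opening and the camera about 155 mm. They disagree by about 8 mm, but both are above the required 135 mm.

**Bystanders:** the solvent bottle and loupe match their starting pictures. The numeric comparison differed for the jar and the brush, which I put down to the arm's shadow and the cover now overhanging. Both look to be standing where they were, but I did not measure their positions.

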